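Dispense one blue paint cake and push it onto its ring

ROBOT

A 6-joint arm with a two-finger parallel gripper is mounted at the origin on the work surface. World frame = base frame: x ahead of the robot, y to its left, z up, the work surface at z = 0. Lengths are in mm, angles in degrees, forces in N, time in s.
With the tool pointing down it reaches from about 300 to 850 mm from the base axis. Payload 4.2 kg.
Tool frame: the origin (TCP) lies on the centre line of the jaws, within the pads' length; the fingertips stand 14 mm ahead of it and the grasp point (between the pads) lies 5 mm behind it; z points along the fingers, y is the line along which they close (so a half turn about z gives the same grasp; the last joint's range is limited). The gripper opens to 91 mm and grips with 3 to 60 N. Pads are 32 mm wide; open, the fingers measure 118 mm over their backs; the gripper's body (76 mm by 178 mm) begins 60 mm behind the grasp point.
Start: joints at [74.542, 18.312, 89.639, -0, 72.044, -1.146], TCP at [142.147, 557.168, 227.976] pointing down, gripper open.
Joint ranges: [-177.97, 177.97], [-48.28, 115.42], [12.27, 149.76], [-77.06, 257.06], [2.81, 150.46], [-146.56, 146.56]. Speed limits (degrees/s): [147.25, 147.25, 180, 180, 180, 180].

INTERFACE

Orientations are given as [roll, pitch, yaw] about the fixed x, y, z axes, in that order (R = Rz(yaw) Ry(pitch) Rx(roll)).
In Python, from workcell import env gives the robot as it stands.
- The arm moves only by the tool arm_command, never from a script. Its argument "motion" is a list of rows, each an object with "offset": the shift along the tool's x, y, z in m, a list of three; "spin": the turn about the tool's z in rad. In form: [{"offset": [tx, ty, tz], "spin": spin}, ...]. A call has 1 to 5 rows; each row shifts and turns the commanded pose from where the row before left it, along the tool's axes as they then stand; what a row does not reach is not made up. A row lasts 1/8 s, in which the tool goes at most 62.5 mm and 10.7 degrees, less where a joint would pass 70% of its speed; a pose out of reach is approached as far as the arm can. A call with a gripper value outside its range is refused whole. "jaw" is the finger opening in m, from 0 to 0.0912, set as the call begins (left out, the last holds). The fingers move at their own pace and stop on an object; "newtons" is the grip in N (left out, the last holds). Time passes only in rows, so rows that do not move let the fingers close. It gives the time, the measured TCP pose, the force, the opening and the grip force at its end, in the units of the state.
- env.state(): the state, without advancing time (a new reading comes with each control period).
- env.grab_frame(name): name is "scene" or "side" or "wrist"; returns (picture, depth): 420x560x3 uint8, blue, green, red; 420x560 float32, mm along the optical axis (not along the pixel's ray), 0 where there is no reading.
- env.camera_model(name): a dict with "fx", "fy", "cx", "cy" (pixels), "k1" (the pictures are not rectified: a ray, as slopes to the right and down, at radius r is drawn at 1 + k1 r^2 times it, then the intrinsics apply), "eye" and "rotation" of the camera in the world; the wrist camera has in their place "hand_eye" (4x4, takes a point from camera to tool coordinates, whose origin is the TCP and whose axes are the flange's). Camera axes: x right, y down, z forward; pixel columns grow to the right and rows downward; lengths in mm; the calibration is good to about 2 mm. A picture is of the moment at which its call begins: read the wrist's pose just before it. camera_model takes no time and is no camera call.
- env.job_done(): hands the job in; it is judged then, once.
Trained networks look in the newest picture that a camera, given by its name, has taken for a name from the list of things; names that differ only in an ending like _2 or _b are one class to them, and where a whole thing is asked for, a point or a joint stands for the part that bears it (a point fixed in the world has none). Each returns a list of dicts, best first, with "score" (0 to 1); they miss things now and then, are a little off and sometimes report something else, mostly with a low value. They report only what shows in the picture. A call takes as long as a camera call. They do not tell look-alikes from the thing itself.
- env.boxes_of(camera, target): "bbox" ([left, top, right, bottom] in pixels, round what is visible of it).
- env.pinpoint(camera, target): "location" ([column, row] in pixels: a listed point, or the origin of a listed thing).
The state is a dict: "time_s": time; "qpos": joint angles; "qvel": joint speeds; "effort": joint torques, N m; "ee_pos": TCP position; "ee_rot": TCP orientation; "force": force on the tool from outside, world axes, zero at the start; "torque": the same for the moment, N m; "gripper_width": finger opening in mm; "gripper_force": force on a finger pad.
Only numpy, scipy, OpenCV 4.12 (cv2) and the standard library are available. Lean on these libraries where they do the work, as an engineer would, in place of code of your own. Each camera call takes 0.05 s, during which the arm holds its last target. There are 200 camera calls.

TASK

Press the blue dispenser's plunger fully down once and let it come back up, so that a single blue paint cake is pushed out. Then, with the fingertips and without picking it up or tipping it, push that cake across the table until it lies wholly inside the black ring on the white card. Leave the red dispenser, the other cakes and everything else on the table alone.

Things in the scene. Friction and masses are not known exactly. Their poses are not given: they have to be found in the camera images.
- blue_dispenser: blue paint dispenser, screwed to the table, left or right, turned up to 0.25 rad. Origin on the table at the axis of its clear magazine: 46 mm square inside, 56 mm outside, 48 mm tall, three blue cakes stacked. Cakes leave along its -x. Behind (x +27 to +114 mm) a white housing, 64 mm wide, 38 mm tall, with blue band and, at x +66 mm, the blue plunger; feet to y +-47 mm, 6 mm tall. Use this one.
- blue_plunger (a joint): travel of the blue plunger, m: 0 up, 0.028 fully down at its stop; a spring brings it back. About 5 N starts it, fully down it takes 10 to 15 N at 40 mm/s. It drives a pusher 3 mm out per mm down.
- blue_gate (a point): middle of the foot of the blue magazine's front face, on the table, 27 mm along the dispenser's -x from its origin; the gate is 18 mm high. A full press pushes the lowest cake out here, its centre ending 50 to 58 mm in front of this point along -x; the pusher (12 mm tall) then stands 34 mm out until the plunger is let go, and the next cake drops down once it is back.
- blue_plunger_top (a point): centre of the flat top of the blue plunger cap (36 mm across, 8 mm thick), 76 mm above the table at rest and 48 mm when fully down; it is pressed straight down
- blue_cake0: the lowest blue cake, the one to be dispensed: a solid disc of hard blue paint, 44 mm across, 14 mm thick, about 35 g, lying flat on the table. Origin at the centre of its underside, z up
- blue_cake1: the second blue cake of the stack, same size; origin at the centre of its underside (14 mm above the table at the start); must stay in the magazine
- blue_cake2: the third, top blue cake, same size; origin at the centre of its underside (28 mm above the table at the start); must stay in the magazine
- ring_card: flat white paper card, 100 mm square, fixed to the table and about 1 mm thick, with a black ring printed on it, 74 mm inside and 82 mm outside diameter. Origin at the ring's centre, on the table surface. Things slide over it as over the table
- red_dispenser: red paint dispenser, screwed to the table, left or right, turned up to 0.25 rad. Origin on the table at the axis of its clear magazine: 46 mm square inside, 56 mm outside, 48 mm tall, three red cakes stacked. Cakes leave along its -x. Behind (x +27 to +114 mm) a white housing, 64 mm wide, 38 mm tall, with red band and, at x +66 mm, the red plunger; feet to y +-47 mm, 6 mm tall.
- red_plunger (a joint): travel of the red plunger, m: 0 up, 0.028 fully down at its stop; a spring brings it back. Leave alone.
- red_cake0: red cake in the red magazine, like the blue ones, its underside 0 mm above the table; leave alone
- red_cake1: red cake in the red magazine, like the blue ones, its underside 14 mm above the table; leave alone
- red_cake2: red cake in the red magazine, like the blue ones, its underside 28 mm above the table; leave alone
- heart_stamp: loose heart-shaped wooden stamp with a blue face, about 80 x 85 mm, 28 mm tall, between the dispensers; origin at the middle of its underside
- round_stamp: loose turned wooden stamp, 40 mm across, 47 mm tall; origin at the centre of its underside
- glass_dish: loose glass dish, 100 mm across, 22 mm tall; origin at the centre of its underside
- paint_jar: loose yellow paint jar with white lid, 60 mm across, 75 mm tall; origin at the centre of its underside
- brayer: loose ink roller with a black roll 90 mm long and a dark handle, about 160 mm long, 35 mm tall; origin under the middle of the roll
- brush: loose paint brush, 190 mm long, lying across the front of the table close to the robot; origin under its middle
- stamp_disc: loose dark wooden disc, 46 mm across, 22 mm tall; origin at the centre of its underside
Not all that is in view belongs to the job. What is shaped like the blue_dispenser but orange is not meant. What is shaped like the red_dispenser but purple is not meant.

How it is judged:
By the outcome, as a careful person would: the job done as asked, in the order asked, and still so for the second after the job is handed in, with the robot touching nothing.
It also fails if it takes over 51 s, if anything falls off the work surface, if the arm or the gripper's body presses on something with over 40 N, if the wrist force passes 120 N, or if a joint passes its speed limit or range.

## Working session

There is one attempt and no reset: what is moved stays moved. The work goes in short steps, Python scripts to look and compute and a tool call to move; the robot and the scene stay as the last step left them, time stands still between calls to the robot, and variables do not carry over. Pictures are saved under pics/ and viewed, at most 10 in all, crops included, and the job is handed in when it is done.

Besides the shell and the picture viewer there is one more tool, called after "Request:" by a JSON object that holds its "fn" and its "kwargs", one argument or row to a line. arm_command: Moves the arm, as the interface text tells. Its arguments: {"type":"object","properties":{"motion":{"type":"array"},"jaw":{"type":"number"},"newtons":{"type":"number"}},"required":["motion"]}

```bash
mkdir -p pics; cat > h.py <<'E'
import numpy as np, cv2
from workcell import env
from scipy.spatial.transform import Rotation as R
def cam(name, st=None):
    m=env.camera_model(name)
    if 'eye' in m: return m,np.array(m['rotation']),np.array(m['eye'])
    T=np.array(m['hand_eye']); Rt=R.from_euler('xyz',st['ee_rot'],degrees=True).as_matrix()
    return m,Rt@T[:3,:3],Rt@T[:3,3]+np.array(st['ee_pos'])
def ray(c,px):
    m,Rc,e=c
    K=np.array([[m['fx'],0,m['cx']],[0,m['fy'],m['cy']],[0,0,1.]])
    u=cv2.undistortPoints(np.array(px,float).reshape(-1,1,2),K,np.array([m['k1'],0,0,0,0.]))[:,0]
    return np.c_[u,np.ones(len(u))]@Rc.T
def onz(c,px,z):
    d=ray(c,px); return c[2]+d*((z-c[2][2])/d[:,2])[:,None]
def atdepth(c,px,dep):
    return c[2]+ray(c,px)*np.array(dep)[:,None]
def tri(cs,pxs):
    A=np.zeros((3,3));b=np.zeros(3)
    for c,p in zip(cs,pxs):
        d=ray(c,[p])[0];d/=np.linalg.norm(d);P=np.eye(3)-np.outer(d,d);A+=P;b+=P@c[2]
    return np.linalg.solve(A,b)
E
python3 - <<'E'
from h import *
st=env.state(); print({k:np.round(v,2).tolist() for k,v in st.items()})
for n in ['scene','side','wrist']:
    im,d=env.grab_frame(n); cv2.imwrite(f'pics/{n}0.png',im); np.save(f'{n}0.npy',d)
    m=env.camera_model(n); print(n,{k:np.round(v,3).tolist() for k,v in m.items()})
    for t in ['blue_plunger_top','blue_dispenser','blue_gate','ring_card','red_dispenser']:
        print(t,[(np.round(q['location']).tolist(),round(q['score'],2)) for q in env.pinpoint(n,t)[:3]])
E
```

```text
{'time_s': 0.0, 'qpos': [74.54, 18.35, 89.71, 0.0, 72.04, -1.15], 'qvel': [-0.04, 0.06, 0.0, 0.03, 0.02, -0.03], 'effort': [-0.0, -41.25, -23.2, 0.07, 0.05, -0.0], 'ee_pos': [142.02, 556.68, 227.14], 'ee_rot': [-179.9, -0.0, 165.69], 'force': [-0.42, -0.24, -0.06], 'torque': [0.02, 0.01, 0.02], 'gripper_force': 0.0, 'gripper_width': 91.38}
scene {'fx': 385.323, 'fy': 385.323, 'cx': 282.852, 'cy': 205.758, 'k1': -0.018, 'eye': [1209.73, -169.914, 693.634], 'rotation': [-130.803, 0.721, 78.579]}
blue_plunger_top [([203.0, 182.0], 0.63), ([225.0, 251.0], 0.62), ([113.0, 176.0], 0.56)]
blue_dispenser [([224.0, 252.0], 0.94), ([204.0, 191.0], 0.67), ([131.0, 183.0], 0.57)]
blue_gate [([207.0, 184.0], 0.72), ([221.0, 244.0], 0.71), ([131.0, 176.0], 0.67)]
ring_card [([278.0, 212.0], 0.84), ([155.0, 304.0], 0.61), ([316.0, 258.0], 0.19)]
red_dispenser [([358.0, 239.0], 0.86), ([383.0, 154.0], 0.57)]
side {'fx': 483.384, 'fy': 483.384, 'cx': 276.19, 'cy': 205.297, 'k1': -0.144, 'eye': [246.454, 1152.003, 962.825], 'rotation': [-127.011, 0.026, -168.883]}
blue_plunger_top [([349.0, 142.0], 0.61), ([325.0, 168.0], 0.5), ([243.0, 170.0], 0.49)]
blue_dispenser [([368.0, 162.0], 0.76), ([262.0, 190.0], 0.7), ([340.0, 193.0], 0.6)]
blue_gate [([272.0, 187.0], 0.95), ([373.0, 162.0], 0.9), ([345.0, 193.0], 0.6)]
ring_card [([291.0, 219.0], 0.61), ([270.0, 189.0], 0.21)]
red_dispenser [([344.0, 321.0], 0.84), ([230.0, 254.0], 0.83)]
wrist {'fx': 374.238, 'fy': 374.238, 'cx': 276.559, 'cy': 207.117, 'k1': -0.068, 'hand_eye': [[0.0, -0.966, -0.26, 73.934], [1.0, 0.0, 0.0, 0.189], [-0.0, -0.26, 0.966, -156.167], [0.0, 0.0, 0.0, 1.0]]}
blue_plunger_top []
blue_dispenser []
blue_gate []
ring_card []
red_dispenser []
```

View pics/scene0.png

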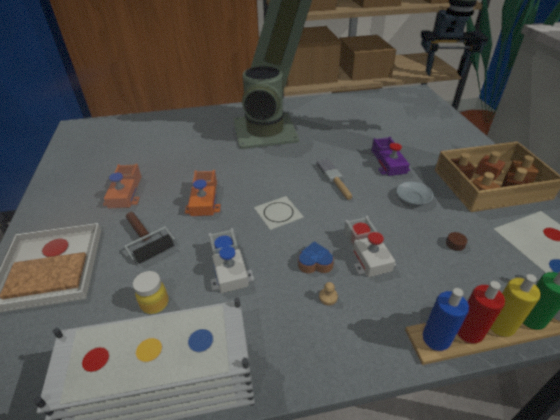

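View pics/side0.png

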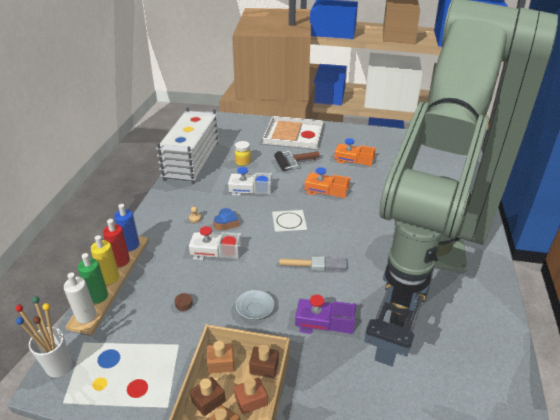

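The scene view shows the white-housed blue dispenser near (228,260), with its plunger at (228,252) and the ring card at (278,212). In the side view the same dispenser is at (250,183), plunger at (242,173), and the card at (290,220). The orange and purple dispensers are look-alikes.

```bash
sed -i "s/return m,np.array(m\['rotation'\]),np.array(m\['eye'\])/return m,R.from_euler('xyz',m['rotation'],degrees=True).as_matrix(),np.array(m['eye'])/" h.py
python3 - <<'E'
from h import *
S=cam('scene');D=cam('side')
def blob(n,box,cond):
    im=cv2.imread(f'pics/{n}0.png'); d=np.load(f'{n}0.npy'); h=cv2.cvtColor(im,cv2.COLOR_BGR2HSV).astype(int)
    M=np.zeros(h.shape[:2],np.uint8); l,t,r,b=box; M[t:b,l:r]=cond(h)[t:b,l:r]
    k,lab,stt,cen=cv2.connectedComponentsWithStats(M)
    out=[]
    for i in range(1,k):
        if stt[i,4]>12:
            ys,xs=np.where(lab==i); z=d[ys,xs]; ok=z>0
            P=atdepth(cam(n),np.c_[xs,ys][ok],z[ok]); out.append((stt[i].tolist(),cen[i].round(1).tolist(),P.mean(0).round(1).tolist(),P.max(0).round(0).tolist()))
    return out
blue=lambda h:(abs(h[...,0]-112)<14)&(h[...,1]>130)&(h[...,2]>60)
for o in blob('scene',(200,225,265,300),blue): print('scene',o)
for o in blob('side',(220,160,285,200),blue): print('side',o)
print('card tri',tri([S,D],[(278,212),(291,219)]), onz(S,[(278,212)],1),onz(D,[(291,219)],1))
print('gate',onz(S,[(221,244)],0),onz(D,[(272,187)],0))
print('plunger tri',tri([S,D],[(227,253),(242,173)]))
for n,b in(('scene',(190,180,410,310)),('side',(180,150,380,290))):
    im=cv2.imread(f'pics/{n}0.png')[b[1]:b[3],b[0]:b[2]]; cv2.imwrite(f'pics/{n}c.png',cv2.resize(im,None,fx=3.6,fy=3.6,interpolation=cv2.INTER_CUBIC))
E
```

```text
scene ([215, 236, 19, 24, 305], [224.8, 246.8], [597.3, -188.1, 58.8], [647.0, -170.0, 79.0])
side ([238, 167, 9, 7, 48], [242.1, 170.0], [625.9, -178.5, 73.6], [640.0, -163.0, 78.0])
side ([256, 176, 12, 5, 49], [261.8, 178.3], [560.9, -189.7, 40.3], [580.0, -173.0, 44.0])
card tri [435.14637585 -38.29376248  -3.03927612] [[443.98988469 -37.48847069   1.        ]] [[432.59686002 -37.74432819   1.        ]]
gate [[ 530.00514487 -197.96356131    0.        ]] [[ 527.8987819  -202.26985684    0.        ]]
plunger tri [ 625.23891843 -182.46823754   62.03389845]
```

View pics/scenec.png

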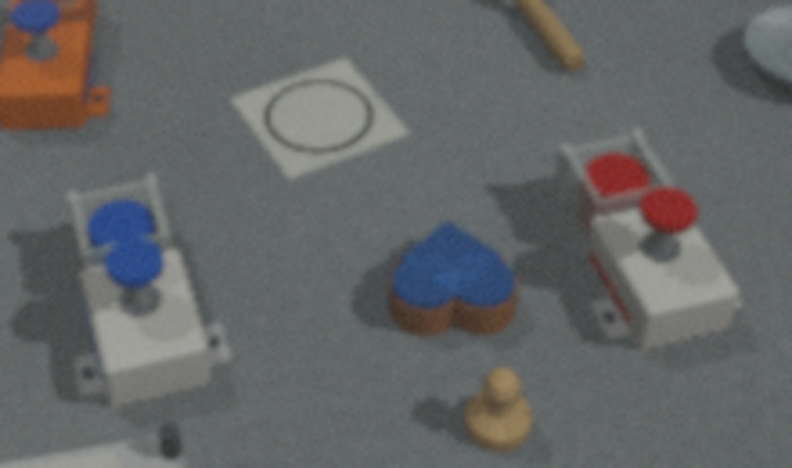

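The crop shows the dispenser with its magazine at (120,225) and cap at (134,262), and the card centred at (318,116). The measurements put the cap near (626,-180,76) and the card near (438,-38). Next I move the wrist camera over the area.

Request:
{"fn": "arm_command", "kwargs": {
  "motion": [
    {"offset": [-0.036, -0.038, -0.002], "spin": 0},
    {"offset": [-0.036, -0.038, -0.002], "spin": 0},
    {"offset": [-0.036, -0.038, -0.002], "spin": 0},
    {"offset": [-0.036, -0.038, -0.002], "spin": 0},
    {"offset": [-0.036, -0.038, -0.002], "spin": 0}
  ],
  "jaw": 0,
  "newtons": 10
}}

```text
time_s: 1.52
ee_pos: [270.2, 327.1, 238.2]
ee_rot: [180.0, 0.0, 165.7]
force: [0.9, -0.1, -0.5]
gripper_width: 44.2
gripper_force: 0.0
```

Request:
{"fn": "arm_command", "kwargs": {
  "motion": [
    {"offset": [-0.036, -0.038, -0.002], "spin": 0},
    {"offset": [-0.036, -0.038, -0.002], "spin": 0},
    {"offset": [-0.036, -0.038, -0.002], "spin": 0},
    {"offset": [-0.036, -0.038, -0.002], "spin": 0},
    {"offset": [-0.036, -0.038, -0.002], "spin": 0}
  ]
}}

```text
time_s: 2.15
ee_pos: [397.7, 98.4, 248.4]
ee_rot: [180.0, 0.1, 165.7]
force: [1.2, -0.6, 0.2]
gripper_width: 0.3
gripper_force: 0.0
```

Request:
{"fn": "arm_command", "kwargs": {
  "motion": [
    {"offset": [-0.036, -0.038, -0.002], "spin": 0},
    {"offset": [-0.036, -0.038, -0.002], "spin": 0},
    {"offset": [-0.036, -0.038, -0.002], "spin": 0},
    {"offset": [-0.036, -0.038, -0.002], "spin": 0},
    {"offset": [-0.036, -0.038, -0.002], "spin": 0}
  ]
}}

```text
time_s: 2.78
ee_pos: [525.2, -130.3, 258.1]
ee_rot: [180.0, 0.0, 165.7]
force: [0.2, 1.2, 0.5]
gripper_width: 0.2
gripper_force: 0.0
```

```bash
cat > w.py <<'E'
from h import *
import sys,json
tag=sys.argv[1]
st=env.state(); im,d=env.grab_frame('wrist'); cv2.imwrite(f'pics/w{tag}.png',im); np.save(f'w{tag}.npy',d); json.dump({k:np.array(v).tolist() for k,v in st.items()},open(f'w{tag}.json','w'))
c=cam('wrist',st); print(np.round(st['ee_pos'],1),np.round(st['ee_rot'],1))
for t,z in [('blue_plunger_top',76),('blue_dispenser',0),('blue_gate',0),('ring_card',1),('blue_cake0',0),('blue_cake2',28)]:
    for q in env.pinpoint('wrist',t)[:3]:
        print(t,np.round(q['location'],1),round(q['score'],2),onz(c,[q['location']],z).round(1)[0])
E
python3 w.py 1
```

```text
[ 525.2 -130.3  258.1] [180.    0.  165.7]
blue_plunger_top [116.8  43.5] 0.73 [ 367.3 -231.    76. ]
blue_dispenser [239.2 218.7] 0.78 [ 564.7 -184.6    0. ]
blue_gate [226.9 195.4] 0.86 [ 534.6 -190.6    0. ]
blue_cake0 [231.6 221.5] 0.96 [ 565.8 -194.1    0. ]
blue_cake2 [231.6 221.5] 0.96 [ 558.2 -188.5   28. ]
```

View pics/w1.png

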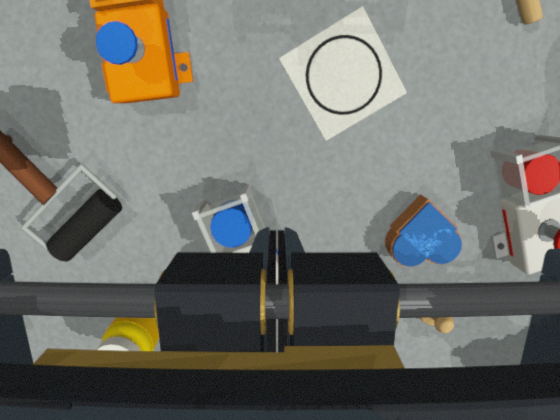

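Request:
{"fn": "arm_command", "kwargs": {
  "motion": [
    {"offset": [-0.012, -0.036, 0.01], "spin": 0.18},
    {"offset": [0, 0, 0], "spin": 0.18},
    {"offset": [0, 0, 0], "spin": 0.18},
    {"offset": [0, 0, 0], "spin": 0.18},
    {"offset": [0, 0, 0], "spin": 0.18}
  ]
}}

```text
time_s: 3.75
ee_pos: [526.8, -165.1, 248.3]
ee_rot: [180.0, -0.0, 113.9]
force: [-0.4, -0.4, 0.5]
gripper_width: 0.7
gripper_force: 0.0
```

Request:
{"fn": "arm_command", "kwargs": {
  "motion": [
    {"offset": [0, 0, 0], "spin": 0.16},
    {"offset": [0, 0, 0], "spin": 0},
    {"offset": [0, 0, 0], "spin": 0}
  ]
}}

```text
time_s: 4.12
ee_pos: [527.1, -165.8, 248.2]
ee_rot: [180.0, 0.0, 105.1]
force: [0.3, -0.4, 0.2]
gripper_width: 0.5
gripper_force: 0.0
```

```bash
python3 w.py 2
```

```text
[ 527.1 -165.8  248.2] [180.    0.  105.1]
blue_plunger_top [ 92.7 214.8] 0.81 [ 367.5 -231.8   76. ]
blue_plunger_top [374.3 237.9] 0.74 [ 626.4 -184.9   76. ]
blue_dispenser [ 67.7 172.5] 0.65 [ 300.3 -222.1    0. ]
blue_gate [ 41.3 163.2] 0.78 [ 269.1 -219.4    0. ]
blue_gate [276.1 203.2] 0.66 [ 534.2 -195.6    0. ]
ring_card [227.2  31.2] 0.79 [440.  -35.6   1. ]
ring_card [279.6 200.7] 0.7 [ 537.1 -191.5    1. ]
blue_cake0 [302.5 209.7] 0.83 [ 564.7 -195.1    0. ]
blue_cake2 [302.5 209.7] 0.83 [ 560.8 -188.1   28. ]
```

View pics/w2.png

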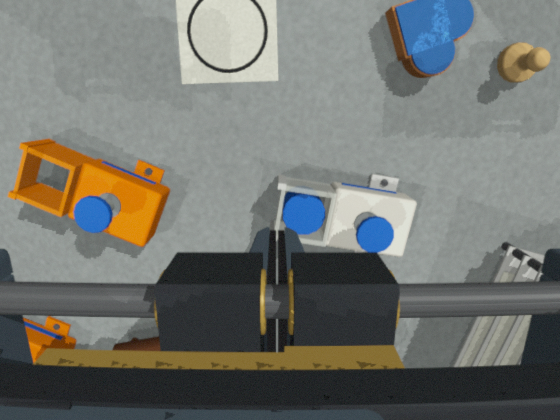

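The w1 view shows the ring around (343,75) and the top cake in the magazine at (231,225). The w2 view shows the cap at (375,233), the magazine cake at (304,213), the ring at (228,32) and a rack at the lower right, from (505,245). Colour fits will refine these.

```bash
cat > m.py <<'E'
from h import *
import json
def fit(tag,box,mode):
    im=cv2.imread(f'pics/w{tag}.png'); h=cv2.cvtColor(im,cv2.COLOR_BGR2HSV).astype(int)
    M=np.zeros(h.shape[:2],np.uint8); l,t,r,b=box
    C=((abs(h[...,0]-110)<15)&(h[...,1]>150)) if mode=='blue' else (h[...,2]<90)
    M[t:b,l:r]=C[t:b,l:r]
    cs,_=cv2.findContours(M,cv2.RETR_EXTERNAL,cv2.CHAIN_APPROX_NONE); k=max(cs,key=cv2.contourArea)
    return cv2.fitEllipse(k),cv2.contourArea(k),M
def W(tag):
    return cam('wrist',json.load(open(f'w{tag}.json')))
E
python3 - <<'E'
from m import *
c1,c2=W(1),W(2)
r1=fit(1,(290,25,395,125),'ring'); r2=fit(2,(184,0,272,76),'ring')
print(r1[:2],r2[:2]); print('ring',onz(c1,[r1[0][0]],1),onz(c2,[r2[0][0]],1),tri([c1,c2],[r1[0][0],r2[0][0]]))
k1=fit(1,(205,200,255,250),'blue'); k2=fit(2,(280,193,328,236),'blue'); p2=fit(2,(355,212,398,256),'blue')
print('cake',k1[0],k2[0],onz(c1,[k1[0][0]],42),onz(c2,[k2[0][0]],42),tri([c1,c2],[k1[0][0],k2[0][0]]))
print('cap',p2[0],onz(c2,[p2[0][0]],76),'side tri',tri([c2,cam('side')],[p2[0][0],(242.1,170)]))
d=np.load('w2.npy')
for px in [(374,233),(304,213),(398,200),(510,245),(480,330),(228,32),(230,110)]:
    print(px,atdepth(c2,[px],[d[px[1],px[0]]]).round(1))
# housing edges / magazine front corners
print('mag front top corners z48',onz(c2,[(281,181),(277,230)],48).round(1),'housing top corners z38',onz(c2,[(415,198),(404,255)],38).round(1))
E
```

```text
(((343.34820556640625, 74.34431457519531), (74.05577850341797, 78.21498107910156), 16.382526397705078), 4548.5) (((226.97731018066406, 29.821020126342773), (77.1009292602539, 81.67456817626953), 171.4853515625), 274.0)
ring [[438.5370692  -35.84440291   1.        ]] [[439.49080729 -34.42952703   1.        ]] [438.04795444 -33.54309489  -8.51736052]
cake ((230.9994354248047, 226.34092712402344), (38.638370513916016, 41.07305908203125), 31.429365158081055) ((302.8114013671875, 212.5870361328125), (39.81405258178711, 44.02457809448242), 123.43880462646484) [[ 559.24932662 -188.55662051   42.        ]] [[ 559.92843304 -187.47352561   42.        ]] [ 561.08439501 -189.63089118   34.99813696]
cap ((374.3564147949219, 234.24240112304688), (34.63179016113281, 35.73847198486328), 54.63088607788086) [[ 625.30160059 -181.4885658    76.        ]] side tri [ 627.35278943 -182.97854024   70.37177484]
(374, 233) [[ 624.6 -180.4   76. ]]
(304, 213) [[ 561.2 -187.6   42. ]]
(398, 200) [[ 650.8 -150.6   36.8]]
(510, 245) [[ 806.5 -170.2   11.4]]
(480, 330) [[ 809.2 -277.4   22.6]]
(228, 32) [[440.7 -35.9  -0.6]]
(230, 110) [[ 460.8 -110.6   -1.5]]
mag front top corners z48 [[ 529.8 -160.9   48. ]
 [ 539.1 -210.1   48. ]] housing top corners z38 [[ 666.6 -143.9   38. ]
 [ 677.3 -205.4   38. ]]
```

Request:
{"fn": "arm_command", "kwargs": {
  "motion": [
    {"offset": [-0.0203, 0.0453, 0], "spin": 0},
    {"offset": [-0.0203, 0.0453, 0], "spin": 0},
    {"offset": [0, 0, 0.05], "spin": 0},
    {"offset": [0, 0, 0.05], "spin": 0},
    {"offset": [0, 0, 0.042], "spin": 0}
  ]
}}

```text
time_s: 5.1
ee_pos: [624.8, -182.2, 103.7]
ee_rot: [-179.9, -0.0, 105.0]
force: [0.3, -0.3, -0.6]
gripper_width: 0.5
gripper_force: 0.0
```

Request:
{"fn": "arm_command", "kwargs": {
  "motion": [
    {"offset": [0, 0, 0], "spin": 0},
    {"offset": [0, 0, 0], "spin": 0}
  ]
}}

```text
time_s: 5.35
ee_pos: [626.4, -182.7, 107.7]
ee_rot: [179.9, 0.1, 105.0]
force: [-0.3, 1.4, 0.2]
gripper_width: 0.6
gripper_force: 0.0
```

Request:
{"fn": "arm_command", "kwargs": {
  "motion": [
    {"offset": [0, 0, 0.005], "spin": 0},
    {"offset": [0, 0, 0.005], "spin": 0},
    {"offset": [0, 0, 0.005], "spin": 0},
    {"offset": [0, 0, 0.005], "spin": 0},
    {"offset": [0, 0, 0.005], "spin": 0}
  ]
}}

```text
time_s: 5.98
ee_pos: [625.5, -182.3, 82.7]
ee_rot: [179.9, 0.0, 105.0]
force: [-4.3, 0.3, 10.6]
gripper_width: 0.4
gripper_force: 5.4
```

Request:
{"fn": "arm_command", "kwargs": {
  "motion": [
    {"offset": [0, 0, 0.005], "spin": 0},
    {"offset": [0, 0, 0.005], "spin": 0},
    {"offset": [0, 0, 0.005], "spin": 0},
    {"offset": [0, 0, 0.004], "spin": 0}
  ]
}}

```text
time_s: 6.48
ee_pos: [625.4, -182.4, 63.6]
ee_rot: [179.9, 0.0, 104.9]
force: [-2.9, 0.7, 9.7]
gripper_width: 0.1
gripper_force: 5.0
```

Close to the stop. I'll continue gently until the force rises.

Request:
{"fn": "arm_command", "kwargs": {
  "motion": [
    {"offset": [0, 0, 0.002], "spin": 0},
    {"offset": [0, 0, 0.001], "spin": 0},
    {"offset": [0, 0, 0], "spin": 0}
  ]
}}

```text
time_s: 6.85
ee_pos: [625.6, -182.4, 62.1]
ee_rot: [179.9, 0.1, 105.0]
force: [-4.8, 1.6, 16.7]
gripper_width: 0.6
gripper_force: 7.9
```

Request:
{"fn": "arm_command", "kwargs": {
  "motion": [
    {"offset": [0, 0, 0.001], "spin": 0},
    {"offset": [0, 0, 0], "spin": 0}
  ]
}}

```text
time_s: 7.1
ee_pos: [625.6, -182.4, 62.0]
ee_rot: [179.9, 0.1, 105.0]
force: [-7.0, 1.4, 19.6]
gripper_width: 0.7
gripper_force: 10.1
```

The force rises while the position holds, so the plunger is on its stop. Now I release it and go up to look.

Request:
{"fn": "arm_command", "kwargs": {
  "motion": [
    {"offset": [0, 0, -0.008], "spin": 0},
    {"offset": [0, 0, -0.008], "spin": 0},
    {"offset": [0, 0, -0.008], "spin": 0},
    {"offset": [0, 0, -0.008], "spin": 0},
    {"offset": [0, 0, -0.03], "spin": 0}
  ]
}}

```text
time_s: 7.72
ee_pos: [623.8, -181.9, 118.2]
ee_rot: [-179.7, -0.2, 105.0]
force: [0.1, 1.0, -0.1]
gripper_width: 0.3
gripper_force: 0.0
```

Request:
{"fn": "arm_command", "kwargs": {
  "motion": [
    {"offset": [0, 0, -0.06], "spin": 0},
    {"offset": [0, 0, -0.06], "spin": 0},
    {"offset": [0.013, -0.05, 0], "spin": 0},
    {"offset": [0.013, -0.05, 0], "spin": 0},
    {"offset": [0, 0, 0], "spin": 0}
  ]
}}

```text
time_s: 8.35
ee_pos: [518.2, -182.6, 239.9]
ee_rot: [-179.9, -0.1, 104.9]
force: [1.3, -1.4, 1.5]
gripper_width: 0.3
gripper_force: 0.0
```

Request:
{"fn": "arm_command", "kwargs": {
  "motion": [
    {"offset": [0, 0, 0], "spin": 0},
    {"offset": [0, 0, 0], "spin": 0}
  ],
  "jaw": 0.03
}}

```text
time_s: 8.6
ee_pos: [523.1, -183.1, 239.7]
ee_rot: [180.0, 0.0, 105.0]
force: [0.1, -0.6, 0.5]
gripper_width: 17.7
gripper_force: 0.0
```

```bash
python3 w.py 3 | grep -v cake2; python3 - <<'E'
from m import *
c=W(3); im=cv2.imread('pics/w3.png'); h=cv2.cvtColor(im,cv2.COLOR_BGR2HSV).astype(int)
M=((abs(h[...,0]-110)<15)&(h[...,1]>150)).astype(np.uint8)
for k in cv2.findContours(M,cv2.RETR_EXTERNAL,cv2.CHAIN_APPROX_NONE)[0]:
    if cv2.contourArea(k)>300:
        e=cv2.fitEllipse(k); print(np.round(e[0],1),np.round(e[1],1),'z14',onz(c,[e[0]],14).round(1),'z28',onz(c,[e[0]],28).round(1),'z76',onz(c,[e[0]],76).round(1))
E
```

```text
[ 523.1 -183.1  239.7] [180.   0. 105.]
blue_plunger_top [ 91.8 199.5] 0.87 [ 364.3 -231.2   76. ]
blue_plunger_top [386.9 223.5] 0.68 [ 626.  -184.3   76. ]
blue_dispenser [307.6 191.7] 0.96 [ 559.3 -189.6    0. ]
blue_dispenser [311.9 194.6] 0.74 [ 564.8 -191.5    0. ]
blue_dispenser [ 70.9 160. ] 0.61 [ 302.4 -221.5    0. ]
blue_gate [ 43.6 149.4] 0.96 [ 270.9 -217.7    0. ]
blue_gate [288.  189.7] 0.71 [ 538.2 -192.9    0. ]
ring_card [231.4  16.1] 0.55 [438.6 -39.4   1. ]
blue_cake0 [311.4 196. ] 0.67 [ 564.7 -193.1    0. ]
[387.1 220.4] [35.4 37.3] z14 [[ 648.8 -194.9   14. ]] z28 [[ 643.5 -191.9   28. ]] z76 [[ 625.2 -181.5   76. ]]
[ 95.  200.3] [36.4 38.1] z14 [[ 340.9 -254.2   14. ]] z28 [[ 346.8 -249.    28. ]] z76 [[ 367.3 -231.1   76. ]]
[311.5 197.2] [38.9 42. ] z14 [[ 562.9 -191.4   14. ]] z28 [[ 560.7 -188.5   28. ]] z76 [[ 553.3 -178.5   76. ]]
[232.3 181.1] [40.1 40.5] z14 [[ 478.7 -196.2   14. ]] z28 [[ 479.6 -193.1   28. ]] z76 [[ 482.7 -182.5   76. ]]
[445.7  21.2] [58.7 70.7] z14 [[639.3   9.2  14. ]] z28 [[634.4   4.8  28. ]] z76 [[617.3 -10.5  76. ]]
```

View pics/w3.png

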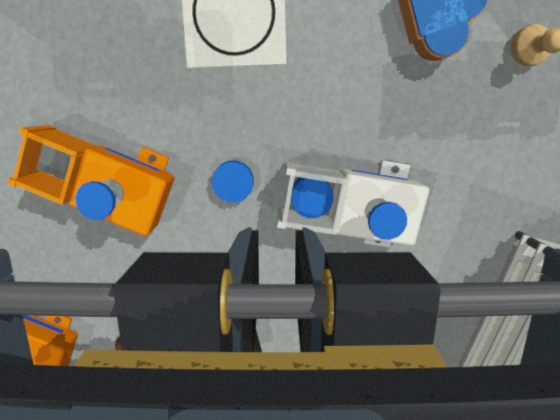

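The w3 view shows the dispensed cake at (232,181), which is (478.7,-196.2). The cap at (387,220) is back up, and the next cake sits in the magazine at (311,197). I'll cradle the cake between the fingertips from behind and push along tool x.

Request:
{"fn": "arm_command", "kwargs": {
  "motion": [
    {"offset": [-0.028, -0.0236, 0], "spin": 0},
    {"offset": [-0.028, -0.0236, 0], "spin": 0.019},
    {"offset": [0, 0, 0.05], "spin": 0},
    {"offset": [0, 0, 0.05], "spin": 0},
    {"offset": [0, 0, 0.05], "spin": 0}
  ],
  "jaw": 0.03
}}

```text
time_s: 9.57
ee_pos: [490.9, -249.6, 88.8]
ee_rot: [179.9, 0.0, 103.8]
force: [0.1, 0.1, 1.1]
gripper_width: 30.4
gripper_force: 0.0
```

Request:
{"fn": "arm_command", "kwargs": {
  "motion": [
    {"offset": [0, 0, 0.03], "spin": 0},
    {"offset": [0, 0, 0], "spin": 0},
    {"offset": [0, 0, 0], "spin": 0},
    {"offset": [0, 0, 0], "spin": 0}
  ]
}}

```text
time_s: 10.07
ee_pos: [491.9, -249.9, 61.7]
ee_rot: [179.8, 0.1, 103.9]
force: [-0.1, -0.7, -0.0]
gripper_width: 30.1
gripper_force: 0.0
```

```bash
cat > c.py <<'E'
from m import *
import sys,subprocess
st=env.state(); print(np.round(st['ee_pos'],1),np.round(st['ee_rot'],1),round(st['gripper_width'],1))
c=cam('wrist',st); im,d=env.grab_frame('wrist'); cv2.imwrite(f'pics/{sys.argv[1]}.png',im)
h=cv2.cvtColor(im,cv2.COLOR_BGR2HSV).astype(int)
M=((abs(h[...,0]-110)<15)&(h[...,1]>150)).astype(np.uint8)
for k in cv2.findContours(M,cv2.RETR_EXTERNAL,cv2.CHAIN_APPROX_NONE)[0]:
    if cv2.contourArea(k)>400:
        e=cv2.fitEllipse(k); p=onz(c,[e[0]],14)[0]; t=R.from_euler('xyz',st['ee_rot'],degrees=True).inv().apply(p-st['ee_pos'])
        print(np.round(e[0],1),np.round(e[1],1),'z14',p.round(1),'tool',t.round(1))
E
python3 c.py d1
```

```text
[ 491.9 -249.9   61.7] [1.798e+02 1.000e-01 1.039e+02] 30.1
[ 14.3 180.1] [36.  85.3] z14 [ 337.5 -252.    14. ] tool [  35.  -150.5   47.2]
[437.  168.3] [69.7 86.3] z14 [ 568.4 -188.6   14. ] tool [41.3 88.8 47.8]
[276.2 143.2] [77.8 78.2] z14 [ 478.3 -197.    14. ] tool [54.7 -0.6 47.5]
```

Request:
{"fn": "arm_command", "kwargs": {
  "motion": [
    {"offset": [0, 0, 0.022], "spin": 0},
    {"offset": [0, 0, 0.015], "spin": 0},
    {"offset": [0, 0, 0.006], "spin": 0},
    {"offset": [0, 0, 0], "spin": 0},
    {"offset": [0, 0, 0], "spin": 0}
  ]
}}

```text
time_s: 10.75
ee_pos: [491.2, -249.5, 17.4]
ee_rot: [180.0, 0.0, 103.9]
force: [0.2, -0.5, 0.4]
gripper_width: 30.1
gripper_force: 0.0
```

Request:
{"fn": "arm_command", "kwargs": {
  "motion": [
    {"offset": [0.005, 0, 0], "spin": 0},
    {"offset": [0.005, 0, 0], "spin": 0},
    {"offset": [0.005, 0, 0], "spin": 0},
    {"offset": [0.005, 0, 0], "spin": 0},
    {"offset": [0.005, 0, 0], "spin": 0}
  ]
}}

```text
time_s: 11.38
ee_pos: [484.7, -224.7, 17.0]
ee_rot: [180.0, 0.0, 103.9]
force: [0.1, -0.6, 0.8]
gripper_width: 30.1
gripper_force: 0.1
```

```bash
python3 c.py d2
```

```text
[ 484.7 -224.7   17. ] [180.    0.  103.9] 30.1
[482.  243.3] [75.4 80.6] z14 [ 573.4 -188.8   14. ] tool [13.6 94.6  3. ]
[276.5 200.1] [95.7 95.9] z14 [ 476.1 -191.7   14. ] tool [34.1 -0.4  3. ]
[ 53.  167.3] [  4.6 194.8] z14 [ 377.2 -200.7   14. ] tool [ 49.  -98.6   2.9]
```

Request:
{"fn": "arm_command", "kwargs": {
  "motion": [
    {"offset": [0.008, 0, 0], "spin": 0},
    {"offset": [0.01, 0, 0], "spin": 0},
    {"offset": [0.01, 0, 0], "spin": 0},
    {"offset": [0.01, 0, 0], "spin": 0},
    {"offset": [0.01, 0, 0], "spin": 0}
  ]
}}

```text
time_s: 12.05
ee_pos: [473.0, -177.6, 16.9]
ee_rot: [-180.0, -0.0, 103.9]
force: [0.2, 0.1, 0.2]
gripper_width: 30.2
gripper_force: 0.1
```

Request:
{"fn": "arm_command", "kwargs": {
  "motion": [
    {"offset": [0.01, 0, 0], "spin": 0},
    {"offset": [0.01, 0, 0], "spin": 0},
    {"offset": [0.01, 0, 0], "spin": 0},
    {"offset": [0.01, 0, 0], "spin": 0},
    {"offset": [0.01, 0, 0], "spin": 0}
  ]
}}

```text
time_s: 12.68
ee_pos: [461.1, -129.2, 16.9]
ee_rot: [180.0, -0.0, 103.9]
force: [0.7, -0.5, 0.9]
gripper_width: 30.0
gripper_force: 0.1
```

Request:
{"fn": "arm_command", "kwargs": {
  "motion": [
    {"offset": [0.01, 0, 0], "spin": 0},
    {"offset": [0.01, 0, 0], "spin": 0},
    {"offset": [0.008, 0, 0], "spin": 0},
    {"offset": [0.006, 0, 0], "spin": 0},
    {"offset": [0.004, 0, 0], "spin": 0}
  ]
}}

```text
time_s: 13.3
ee_pos: [452.1, -92.7, 16.9]
ee_rot: [180.0, 0.0, 103.9]
force: [-0.6, -0.9, -0.2]
gripper_width: 29.7
gripper_force: 0.1
```

```bash
python3 c.py d3
```

```text
[452.1 -92.7  16.9] [180.    0.  103.9] 29.7
[276.5 200.4] [95.4 95.7] z14 [443.5 -59.8  14. ] tool [34.  -0.5  2.9]
```

View pics/d3.png

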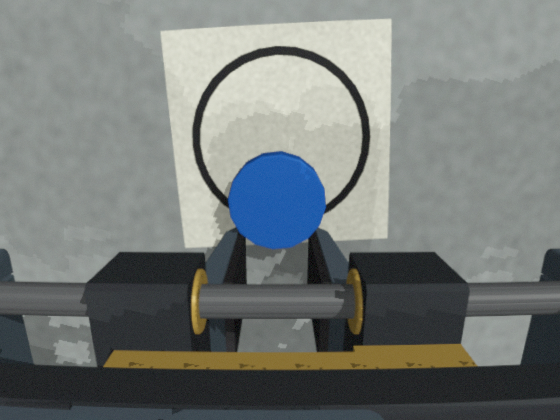

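The d3 view shows the cake at (277,200), entering the ring, whose centre is at about (281,135). It needs about 25 mm more.

Request:
{"fn": "arm_command", "kwargs": {
  "motion": [
    {"offset": [0.006, 0, 0], "spin": 0},
    {"offset": [0.007, 0, 0], "spin": 0},
    {"offset": [0.006, 0, 0], "spin": 0},
    {"offset": [0.004, 0, 0], "spin": 0},
    {"offset": [0.002, 0, 0], "spin": 0}
  ]
}}

```text
time_s: 13.98
ee_pos: [446.1, -68.4, 16.9]
ee_rot: [180.0, -0.0, 103.9]
force: [0.2, 0.0, 0.3]
gripper_width: 30.1
gripper_force: 0.1
```

Request:
{"fn": "arm_command", "kwargs": {
  "motion": [
    {"offset": [0, 0, 0], "spin": 0},
    {"offset": [-0.01, 0, 0], "spin": 0},
    {"offset": [-0.03, 0, 0], "spin": 0},
    {"offset": [-0.03, 0, 0], "spin": 0}
  ]
}}

```text
time_s: 14.48
ee_pos: [463.4, -138.0, 17.0]
ee_rot: [180.0, 0.0, 103.9]
force: [-0.3, -0.2, -1.0]
gripper_width: 30.0
gripper_force: 0.0
```

Request:
{"fn": "arm_command", "kwargs": {
  "motion": [
    {"offset": [0, 0, -0.05], "spin": 0},
    {"offset": [0, 0, -0.05], "spin": 0},
    {"offset": [0, 0, -0.05], "spin": 0},
    {"offset": [0, 0, 0], "spin": 0},
    {"offset": [0, 0, 0], "spin": 0}
  ]
}}

```text
time_s: 15.1
ee_pos: [462.4, -137.0, 166.4]
ee_rot: [-180.0, -0.0, 103.8]
force: [-0.8, 0.3, 0.0]
gripper_width: 29.8
gripper_force: 0.0
```

```bash
python3 c.py d4; python3 - <<'E'
import cv2; from h import *
im,_=env.grab_frame('scene'); cv2.imwrite('pics/scene4.png',im)
a=cv2.imread('pics/d4.png'); b=cv2.resize(im[150:310,190:400],None,fx=2,fy=2)
o=np.zeros((600,560,3),np.uint8); o[:270]=a[:270]; o[275:595,:420]=b; cv2.imwrite('pics/fin.png',o)
E
```

```text
[ 462.4 -137.   166.4] [-180.    -0.   103.8] 29.8
[475.1 326.5] [21.9 33.3] z14 [ 678.  -215.8   14. ] tool [-128.2  190.7  152.2]
[277.4  68.5] [52.3 55.1] z14 [437.8 -36.8  14. ] tool [103.1   0.2 152.4]
[530.  67.] [ 68.  100.1] z14 [634.8  16.8  14. ] tool [108.  204.3 152.3]
```

View pics/fin.png

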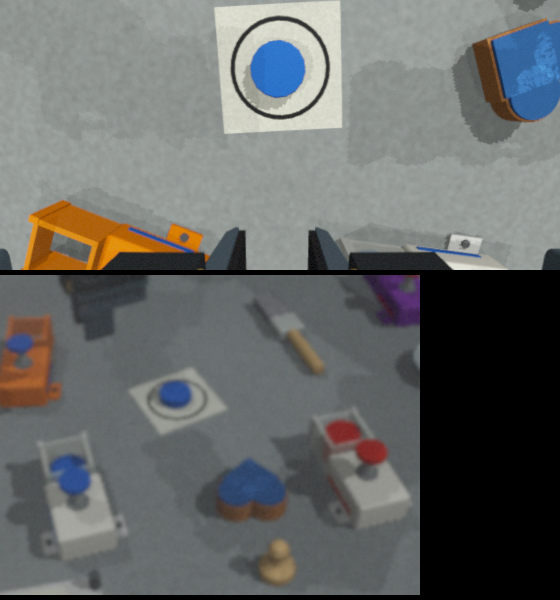

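The final picture shows the cake at (278,69), centred in the ring at (280,68). The plunger is up, the other cakes are in their magazines and the gripper is clear. Handing in.

```bash
python3 -c "
from workcell import env
print(env.job_done())"
```

```text
the job is handed in; nothing more can be done
None
```

Handed in at about 15 s on the robot's clock: the blue plunger was pressed once to its stop and came back up, and the single dispensed cake was pushed flat to within about 2 mm of the black ring's centre, with nothing else touched.

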